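Push the grease pusher onto the microscope stand's tilted nipple and hold it

TASK

Grease the microscope stand: lift the grease pusher (the tool with the square black grip) out of its wooden block, press its open mouth squarely onto the stand's tilted nipple until it snaps on, and keep pushing against the valve spring until the mouth is all but down on the nipple's hex foot. Finish while still gripping the pusher and holding it pushed in, and do not let go; leave the other things on the bench where they are.

Things in the scene. Friction and masses are not known exactly. Their poses are not given: they have to be found in the camera images.
- stand: Grey cast microscope-stand base, fixed. Foot plate 150 x 130 x 20 mm (from x -55 to +95 mm), housing with a black knob on either side, short dark post 48 mm across and 50 mm high at x +62 mm, tilted round boss with the nipple. Origin on the bench straight below the nipple's foot. The nipple leans 0.42 rad (24 degrees) from vertical towards the stand's -x, away from the post
- nipple: Steel grease nipple, fixed on the stand. Origin: centre of its foot, 65 mm above the bench; z points out along it. Along z: hex foot 32 mm across to 10.5 mm, stem 16 mm across to 37 mm, taper to 8 mm across at 44 mm, then a 6 mm sprung pin to 52 mm. Three sprung balls at 25.5 mm stand out 2.8 mm: about 8 N gets the mouth over them (from z = 29 mm), then they draw it on; snapped on below z = 17 mm
- valve (a joint): How far the pin in the nipple's tip is pushed in, m: 0 free, most 0.0075. Its spring pushes back with 6 N plus 1.2 N per mm. When the pusher has just snapped on it is in by less than 1 mm; with the pusher's mouth down on the hex foot, about 6.5 mm. The spring lifts the pusher again when it is not held
- pusher_grip (a point): Centre of the square black grip (30 x 30 mm, 56 mm long) of the grease pusher, a loose tool 110 mm long, 0.25 kg, at first standing mouth down in the wooden block. z along the tool away from the mouth, x and y square to the grip's sides. Below the grip a flange 48 mm across (28 to 34 mm below this point), to push on, then a round cup 36 mm across to the mouth, 78 mm below this point
- pusher_mouth (a point): Centre of the pusher's open mouth, 78 mm from the grip's centre along the tool's -z; same axes. The opening is 18.4 mm across, the cup 35 mm deep inside; it fits the nipple at any turn about its axis
- block: Wooden block 90 x 90 x 50 mm, fixed, with a 42 mm hole straight down in its middle; origin under its centre. The pusher's cup hangs in the hole, its flange resting on the block's top; lift it straight up by at least 50 mm
- weight: Bystander: brass clock weight, upright cylinder 40 mm across, 85 mm high with its neck; origin under its middle; leave it alone
- dish: Bystander: round steel dish 80 mm across, 30 mm high; origin under its middle; leave it alone
- loupe: Bystander: black eye loupe, 38 mm across, 38 mm high; origin under its middle; leave it alone
- jar: Bystander: amber glass jar 56 mm across, 60 mm high; origin under its middle; leave it alone
- driver: Bystander: screwdriver lying down, 170 mm long, wooden handle; origin under its middle; leave it alone
- gauge: Bystander: flat steel ring 72 mm across, 12 mm high; origin under its middle; leave it alone
- oilcup: Bystander: brass oil cup with pointed top, 48 mm across, 45 mm high; origin under its middle; leave it alone
Things that resemble listed ones, but are neither listed nor needed, are in the scene too. Several things have the shape of the stand; the one meant has the colours described above. Several things have the shape of the block; the one meant has the colours described above.

How it is judged (in metres and radians):
On the way, in this order (a step that is already met when the one before it is completed fails the run):
1. the pusher is lifted clear of its block in the gripper (z of pusher_mouth in the frame of block above 0.052 m and contact force between the fingers and pusher above 3 N), for 0.1 s.
2. the pusher is snapped squarely onto the nipple and pushed in against the valve spring (value of joint valve above 0.0035 m and contact force between pusher and valve above 4 N and z of pusher_mouth in the frame of nipple below 0.015 m and x of pusher_mouth in the frame of nipple between -0.004 and 0.004 m and y of pusher_mouth in the frame of nipple between -0.004 and 0.004 m and angle between the z axis of pusher_grip and the z axis of nipple, either way round below 0.12 rad and contact force between the fingers and pusher above 3 N), for 0.5 s.
At the end, for the whole second after the job is handed in: The robot still grips the pusher (over 3 N) and holds it on the nipple: mouth less than 15 mm above the bottom of the hex foot (snapped on), within 4 mm of the nipple's axis and 0.12 rad of square, the valve pin pushed in more than 3.5 mm by the pusher (over 4 N), at rest (all of step 2 and linear speed of pusher below 0.02 m/s); the arm keeps its last pose, push and grip.
It fails at once if a bystander is displaced by more than 30 mm (distance of any of weight, dish, loupe, jar, driver, gauge, oilcup from where it was at the start of the episode above 0.03 m).
It also fails if it takes over 45 s, if anything falls off the work surface, if the arm or the gripper's body presses on something with over 40 N, if the wrist force passes 120 N, or if a joint passes its speed limit or range.

ROBOT

A 6-joint arm with a two-finger parallel gripper is mounted at the origin on the work surface. World frame = base frame: x ahead of the robot, y to its left, z up, the work surface at z = 0. Lengths are in mm, angles in degrees, forces in N, time in s.
With the tool pointing down it reaches from about 350 to 850 mm from the base axis. Payload 8.1 kg.
Tool frame: the origin (TCP) lies midway between the tips of the shut fingers; the grasp point (between the pads) lies 19 mm behind it (r.pinch_z is the distance from the TCP to the grasp point, in mm); z points along the fingers, y is the line along which they close (so a half turn about z gives the same grasp; the last joint's range is limited). The gripper opens to 85 mm and grips with 20 to 120 N. Pads are 22 mm wide; open, the fingers measure 114 mm over their backs; the gripper's body (76 mm by 85 mm) begins 54 mm behind the grasp point. The pads swing forward as they close: fully open they stand 13 mm farther back than shut.
Start: joints at [-81.383, 7.471, 85.268, -0, 87.261, -4.893], TCP at [140.193, -583.396, 196.692] pointing down, gripper open.
Joint ranges: [-169.43, 169.43], [-51.17, 129.36], [1.28, 143.12], [-76.62, 256.62], [0, 156.53], [-152.29, 152.29]. Speed limits (degrees/s): [136.94, 136.94, 159.86, 180, 180, 180].

INTERFACE

Orientations are given as [roll, pitch, yaw] about the fixed x, y, z axes, in that order (R = Rz(yaw) Ry(pitch) Rx(roll)).
In Python, from bench import sensors, optics, job, r gives the robot as it stands.
- The arm moves only by the tool play_rows, never from a script. Its argument "motion" is a list that holds one entry, the list of rows, each a list of 6 numbers: the shift along the tool's x, y, z in cm, then the turn, a rotation vector about the tool's x, y, z in degrees. In form: [[[x, y, z, ax, ay, az], ...]]. A call has 1 to 5 rows; each row is the pose to reach, as a shift and turn from the pose commanded when the call began, along the tool's axes at that moment; what a row does not reach only later rows make up. A row lasts 1/10 s, in which the tool goes at most 50 mm and 8.59 degrees, less where a joint would pass 70% of its speed; a pose out of reach is approached as far as the arm can. A call with a gripper value outside its range is refused whole. "jaw" is the opening, from 0 (shut) to 1 (fully open), set as the call begins (left out, the last holds). The fingers move at their own pace and stop on an object; "squeeze" is the grip in N (left out, the last holds). Time passes only in rows, so rows that repeat a pose let the fingers close. It gives the time, the measured TCP pose, the force, the opening and the grip force at its end, in the units of the state.
- sensors.sense(): the state, without advancing time (a new reading comes with each control period).
- optics.snapshot(name): name is "scene" or "top" or "wrist"; returns a dict with "pixels" (384x512x3 uint8, red, green, blue), "mtx" (3x3 intrinsics, pixels), "R" (3x3) and "t" (3): a world point X has camera coordinates R X + t; the wrist camera has in their place "T_tool_cam" (4x4, takes a point from camera to tool coordinates, whose origin is the TCP and whose axes are the flange's). Camera axes: x right, y down, z forward; pixel columns grow to the right and rows downward; lengths in mm; the calibration is good to about 2 mm. The wrist camera is an equidistant fisheye: a pixel r from the principal point sees the ray r / f radians off the axis. A picture is of the moment at which its call begins: read the wrist's pose just before it. There is no depth.
- job.hand_in(): hands the job in; it is judged then, once.
The state is a dict: "time": time; "joint_pos": joint angles; "qd": joint speeds; "joint_efforts": joint torques, N m; "tool_pos": TCP position; "tcp_rot": TCP orientation; "ft_force": force on the tool from outside, world axes, zero at the start; "wrist_torque": the same for the moment, N m; "finger_gap": finger opening in mm; "grip_force": force on a finger pad.
Only numpy, scipy, OpenCV 4.12 (cv2) and the standard library are available. Lean on these libraries where they do the work, as an engineer would, in place of code of your own. Each camera call takes 0.05 s, during which the arm holds its last target. There are 200 camera calls.

## Working session

There is one attempt and no reset: what is moved stays moved. The work goes in short steps, Python scripts to look and compute and a tool call to move; the robot and the scene stay as the last step left them, time stands still between calls to the robot, and variables do not carry over. Pictures are saved under pics/ and viewed, at most 10 in all, crops included, and the job is handed in when it is done.

Besides the shell and the picture viewer there is one more tool, called after ">>>" as a command line: name --argument value ..., lists and objects as JSON in quotes. play_rows: Moves the arm, as the interface text tells. Its arguments: {"type":"object","properties":{"motion":{"type":"array","items":{"type":"array","items":{"type":"array","items":{"type":"number"}}}},"jaw":{"type":"number"},"squeeze":{"type":"number"}},"required":["motion"]}

```bash
mkdir -p pics && python3 - <<'E'
from bench import sensors, optics
import cv2, pickle
d={}
for n in ("scene","top"):
    s=optics.snapshot(n); d[n]=s
    cv2.imwrite(f"pics/{n}0.png",cv2.resize(s["pixels"][:,:,::-1],(800,600),interpolation=cv2.INTER_CUBIC))
    print(n,s["mtx"].tolist(),(-s["R"].T@s["t"]).round(0),s["R"].round(2).tolist())
pickle.dump(d,open("d0.pkl","wb"))
print(sensors.sense())
E
```

```text
scene [[454.2532995330614, 0.0, 251.3424820472926], [0.0, 454.2532995330614, 187.32774396669345], [0.0, 0.0, 1.0]] [1318. -558.  749.] [[0.58, 0.81, -0.01], [0.45, -0.34, -0.83], [-0.68, 0.47, -0.56]]
top [[455.5630146171371, 0.0, 254.82456426915522], [0.0, 455.5630146171371, 195.728496174758], [0.0, 0.0, 1.0]] [ 425.    6. 1457.] [[-0.01, -1.0, -0.01], [-1.0, 0.01, -0.05], [0.05, 0.01, -1.0]]
{'time': 0.1, 'joint_pos': array([-8.13817119e+01,  7.51103788e+00,  8.53233042e+01,  2.04619011e-03,
        8.72606289e+01, -4.89349770e+00]), 'qd': array([ 0.01098973, -0.09220463, -0.05118265,  0.00248183,  0.05244918,
       -0.01050278]), 'joint_efforts': array([ 3.55944067e-04, -5.70954466e+01, -5.01938975e+01, -2.51309593e-04,
        8.18036468e-03, -3.55713053e-05]), 'tool_pos': array([ 140.1363369 , -582.84424299,  195.74415581]), 'tcp_rot': array([-1.79905549e+02, -1.01376289e-02,  1.35116779e+01]), 'ft_force': array([ 0.00820626, -0.31186294, -0.85006931]), 'wrist_torque': array([-0.01563436, -0.01336682, -0.00736817]), 'grip_force': 0.0, 'finger_gap': 85.76835316996304}
```

View pics/scene0.png

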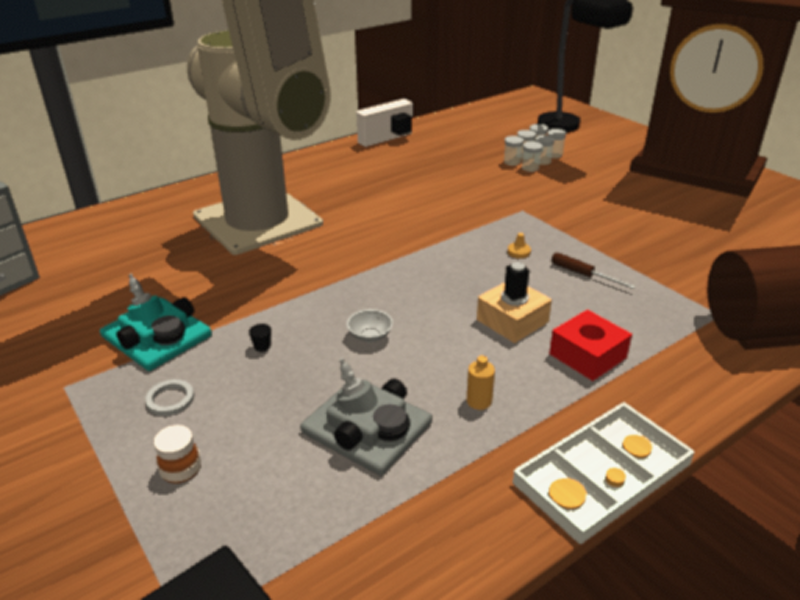

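View pics/top0.png

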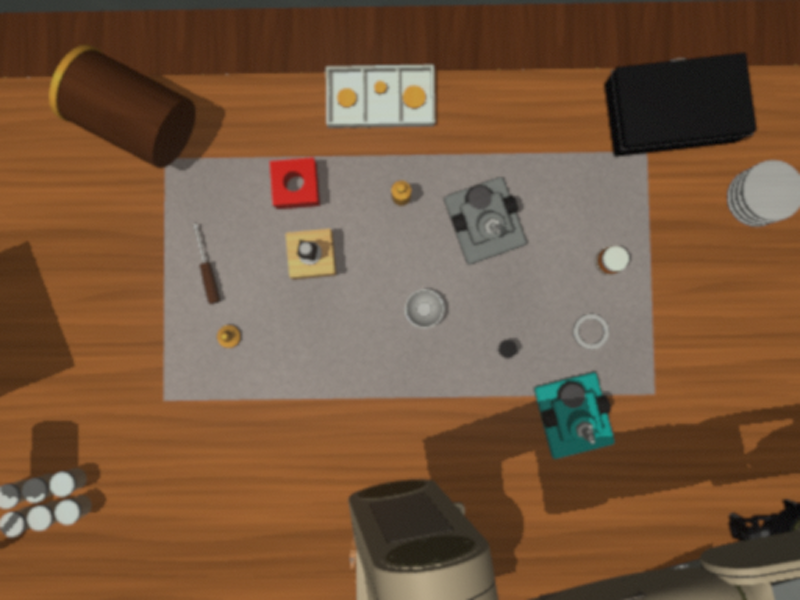

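The scene view shows the grey stand near (365,420) with the nipple up at (348,370), and the pusher in the pale block at (515,295). The top view shows the block at (310,253) and the stand at (487,220). Next I'll enlarge both from each view.

```bash
python3 - <<'E'
import cv2,pickle,numpy as np
d=pickle.load(open("d0.pkl","rb"))
def crop(n,u,v,w=64,h=48):  # native px, top-left; scale 6.25
    im=d[n]["pixels"][v:v+h,u:u+w,::-1]
    im=cv2.resize(im,(400,300),interpolation=cv2.INTER_CUBIC)
    for k in range(0,w,16): cv2.putText(im,str(u+k),(int(k*6.25),8),0,.3,(0,0,255)); cv2.line(im,(int(k*6.25),0),(int(k*6.25),300),(0,0,255) ,1) if 0 else None
    return im
top=np.hstack([crop("top",166,136),crop("top",278,110,)])
sc=np.hstack([crop("scene",298,162),crop("scene",190,225,85,64) ])
cv2.imwrite("pics/c1.png",np.vstack([top,sc]))
E
```

```text
(no output)
```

View pics/c1.png

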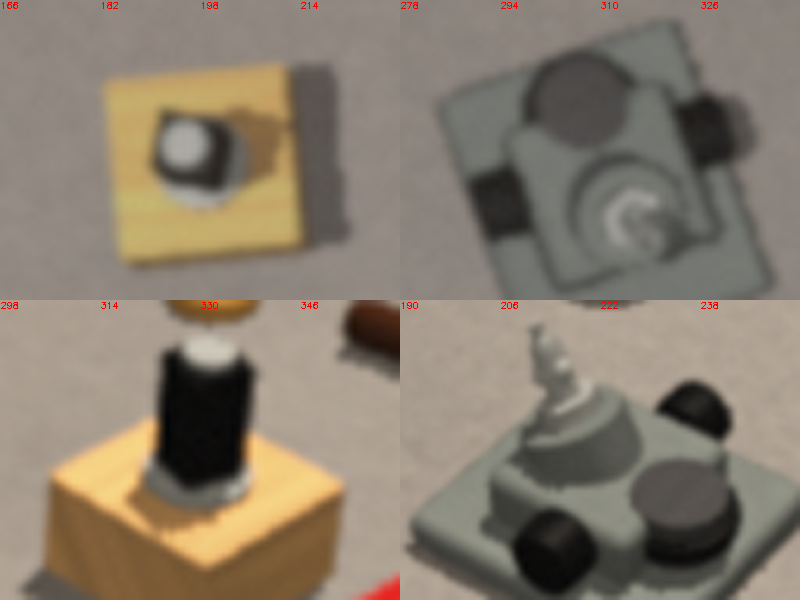

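The crops show:
- **Block top:** corners at (105,80), (285,65), (302,247) and (122,264), with the cap at (184,144).
- **Stand plate:** corners at (440,100), (675,20) and (775,288).
- **Nipple tip:** near (672,245) in the top view and (537,327) in the scene view.

```bash
cat > h.py <<'E'
import numpy as np,pickle,cv2
from scipy.spatial.transform import Rotation as Ro
from scipy.optimize import least_squares
d=pickle.load(open("d0.pkl","rb"))
def ray(n,u,v):
    s=d[n];c=-s["R"].T@s["t"];w=s["R"].T@np.linalg.inv(s["mtx"])@[u,v,1];return c,w/np.linalg.norm(w)
def atz(n,u,v,z):
    c,w=ray(n,u,v);return c+w*(z-c[2])/w[2]
def tri(rs):
    A=sum(np.eye(3)-np.outer(w,w) for c,w in rs);b=sum((np.eye(3)-np.outer(w,w))@c for c,w in rs)
    X=np.linalg.solve(A,b);return X,[np.linalg.norm(np.cross(X-c,w)) for c,w in rs]
E
python3 - <<'E'
from h import *
np.set_printoptions(precision=1,suppress=True)
t1=lambda x,y:(166+x/6.25-.5+.08,136+y/6.25-.42); t2=lambda x,y:(278+(x-400)/6.25-.42,110+y/6.25-.42)
s1=lambda x,y:(298+x/6.25-.42,162+(y-300)/6.25-.42); s2=lambda x,y:(190+(x-400)/4.706-.4,225+(y-300)/4.6875-.4)
B=[atz("top",*t1(*p),50) for p in((105,80),(285,65),(302,247),(122,264))];print("block",np.array(B),np.mean(B,0),[np.linalg.norm(B[i]-B[i-1]) for i in range(4)])
B=[atz("scene",*s1(*p),50) for p in((48,478),(345,490),(207,572))];print(np.array(B))
print("cap",atz("top",*t1(184,144),116),tri([ray("top",*t1(184,144)),ray("scene",*s1(211,350))]))
P=[atz("top",*t2(*p),20) for p in((440,100),(675,20),(775,288))];print("plate",np.array(P),[np.linalg.norm(P[i+1]-P[i]) for i in (0,1)])
e=P[0]-P[1];print("yaw from edges: y",np.degrees(np.arctan2(-e[0],e[1])),"x",np.degrees(np.arctan2(*(P[1]-P[2])[1::-1])))
print("post",atz("top",*t2(583,100),70),tri([ray("top",*t2(583,100)),ray("scene",*s2(680,493))]))
print("tip",tri([ray("top",*t2(672,245)),ray("scene",*s2(537,327))]))
E
```

```text
block [[653.6 239.5  50. ]
 [659.8 149.7  50. ]
 [568.7 142.   50. ]
 [561.5 231.5  50. ]] [610.9 190.7  50. ] [np.float64(92.48922014459238), np.float64(90.02213366900736), np.float64(91.47434403455742), np.float64(89.77982756072285)]
[[572.8 141.9  50. ]
 [655.6 238.   50. ]
 [663.6 149.3  50. ]]
cap [611.8 191.2 116. ] (array([612.3, 191.9, 116.3]), [np.float64(0.840232623762054), np.float64(0.8402326237620282)])
plate [[ 726.9  -79.7   20. ]
 [ 766.3 -200.1   20. ]
 [ 628.1 -247.9   20. ]] [np.float64(126.74117798059709), np.float64(146.23559626035146)]
yaw from edges: y 18.115921126515666 x 19.042219577014745
post [ 715.4 -146.9   70. ] (array([ 719.8, -148.8,   49.8]), [np.float64(0.41423588552237567), np.float64(0.41423588552259155)])
tip (array([ 639.3, -178.7,  110.7]), [np.float64(5.426318237230226), np.float64(5.426318237230209)])
```

```bash
cat >> h.py <<'E'
from bench import sensors,optics
def rot(rpy): return Ro.from_euler("xyz",rpy,degrees=True)
def delta(p,R):
    s=sensors.sense();R0=rot(s["tcp_rot"])
    print("t",s["time"],"at",s["tool_pos"].round(1),s["tcp_rot"].round(1),"| cm",(R0.inv().apply(np.array(p)-s["tool_pos"])/10).round(2),"rotvec",np.degrees((R0.inv()*R).as_rotvec()).round(2),
      "F",s["ft_force"].round(1),"grip",round(s["grip_force"],1),round(s["finger_gap"],1),"q",s["joint_pos"].round(0))
down=lambda yaw: rot([180,0,yaw])
E
python3 -c "
from h import *
delta([612,191,250],down(82))"
```

```text
t 0.1 at [ 140.1 -582.8  195.7] [-179.9   -0.    13.5] | cm [ 63.96 -64.23  -5.31] rotvec [ -0.08  -0.07 -68.49] F [ 0.  -0.3 -0.9] grip 0.0 85.8 q [-81.   8.  85.   0.  87.  -5.]
```

>>> play_rows --motion '[[[2, -2, -1, 0, 0, -4], [5, -5, -2, 0, 0, -12], [8.5, -8.5, -3, 0, 0, -20], [12, -12, -4, 0, 0, -28], [15.5, -15.5, -5, 0, 0, -36]]]' --jaw 1

```text
time: 0.6
tool_pos: [254.3, -395.8, 246.2]
tcp_rot: [-180.0, -0.0, 49.8]
ft_force: [0.5, 0.6, 0.8]
finger_gap: 85.4
grip_force: 0.0
```

```bash
python3 -c "
from h import *
delta([612,191,250],down(82))"
```

```text
t 0.6 at [ 254.3 -395.8  246.2] [-180.    -0.    49.8] | cm [ 67.91 -10.56  -0.34] rotvec [-3.00e-02 -4.00e-02 -3.22e+01] F [0.5 0.6 0.8] grip 0.0 85.4 q [-64. -14. 101.   0.  93. -23.]
```

>>> play_rows --motion '[[[4.9, -0.8, 0, 0, 0, -7], [9.8, -1.5, 0, 0, 0, -14], [14.7, -2.3, 0, 0, 0, -21], [19.5, -3, 0, 0, 0, -28], [24.4, -3.8, 0, 0, 0, -32.2]]]'

```text
time: 1.1
tool_pos: [383.9, -185.6, 246.2]
tcp_rot: [180.0, 0.0, 82.0]
ft_force: [1.0, -0.2, -0.2]
finger_gap: 85.5
grip_force: 0.0
```

```bash
python3 -c "
from h import *
delta([612,191,250],down(82))"
```

```text
t 1.1 at [ 383.9 -185.6  246.2] [180.   0.  82.] | cm [40.48 17.32 -0.38] rotvec [ 0.01  0.01 -0.04] F [ 1.  -0.2 -0.2] grip 0.0 85.5 q [-33. -21. 107.  -0.  95. -25.]
```

>>> play_rows --motion '[[[4.5, 2, 0, 0, 0, 0], [9, 4, 0, 0, 0, 0], [13.5, 6, 0, 0, 0, 0], [18, 8, 0, 0, 0, 0], [22.5, 9.8, 0, 0, 0, 0]]]'

```text
time: 1.6
tool_pos: [513.5, 23.1, 246.0]
tcp_rot: [-180.0, 0.0, 81.7]
ft_force: [1.0, -1.4, 0.2]
finger_gap: 85.3
grip_force: 0.0
```

>>> play_rows --motion '[[[4.5, 1.9, 0, 0, 0, 0], [9, 3.8, 0, 0, 0, 0], [13.5, 5.6, 0, 0, 0, 0], [17.9, 7.4, 0, 0, 0, 0], [17.9, 7.4, 0, 0, 0, 0]]]'

```text
time: 2.1
tool_pos: [612.2, 192.4, 242.6]
tcp_rot: [-179.7, 0.0, 82.0]
ft_force: [-0.6, -0.2, 0.3]
finger_gap: 85.2
grip_force: 0.0
```

```bash
python3 -c "
from h import *
delta([612,191,250],down(82))
s=optics.snapshot('wrist');pickle.dump(s,open('w1.pkl','wb'))
print(s['mtx'],s['T_tool_cam'].round(3))
cv2.imwrite('pics/w1.png',cv2.resize(s['pixels'][:,:,::-1],(800,600),interpolation=cv2.INTER_CUBIC))"
```

```text
t 2.1 at [612.2 192.4 242.6] [-179.7    0.    82. ] | cm [-0.14  0.   -0.74] rotvec [-0.27  0.   -0.03] F [-0.6 -0.2  0.3] grip 0.0 85.2 q [13. 13. 74.  0. 93. 21.]
[[297.31863964   0.         255.12636648]
 [  0.         297.31863964 191.8544501 ]
 [  0.           0.           1.        ]] [[ 1.00000e-03 -9.65000e-01 -2.63000e-01  6.68010e+01]
 [ 1.00000e+00  1.00000e-03  0.00000e+00  7.18000e-01]
 [-0.00000e+00 -2.63000e-01  9.65000e-01 -1.78084e+02]
 [ 0.00000e+00  0.00000e+00  0.00000e+00  1.00000e+00]]
```

View pics/w1.png

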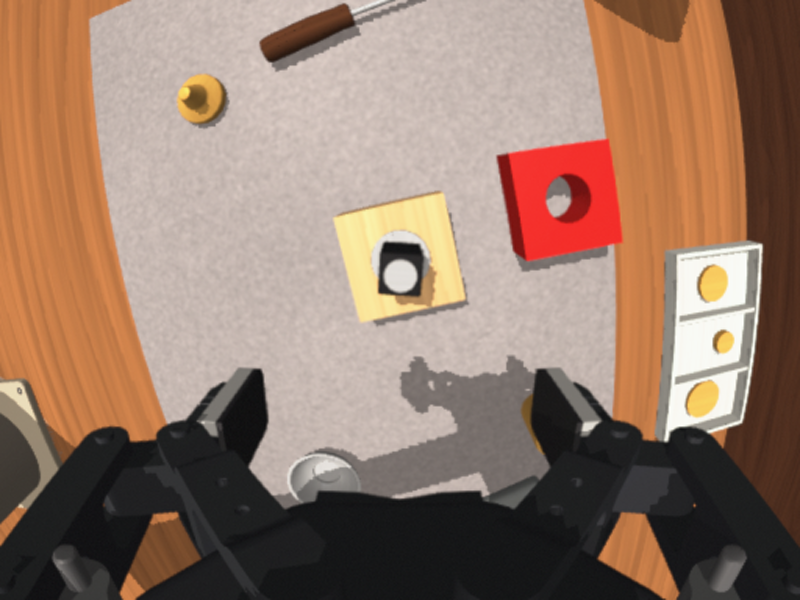

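The wrist view shows the grip centred between the fingers, with the cap at (400,275) and its sides within about 3° of the pads.

```bash
cat >> h.py <<'E'
def wray(s,u,v,p,R):
    m=s["mtx"];x=np.array([(u-m[0,2])/m[0,0],(v-m[1,2])/m[1,1]]);r=np.linalg.norm(x)
    w=np.append(x/r*np.sin(r),np.cos(r));T=s["T_tool_cam"]
    return R.apply(T[:3,3])+p,R.apply(T[:3,:3]@w)
E
python3 -c "
from h import *
s=pickle.load(open('w1.pkl','rb'))
p=np.array([612.2,192.4,242.6]);R=rot([-179.7,0,82])
def at(x,y,z):
  c,w=wray(s,x*.64-.18,y*.64-.18,p,R);return (c+w*(z-c[2])/w[2]).round(1)
print(at(400,275,116))
a=at(378,293,112);b=at(422,295,112);print(a,b,np.degrees(np.arctan2(*(b-a)[1::-1])))
print('block',[at(*q,50) for q in((334,216),(443,192),(466,301),(360,322))])
delta([612,191,160],down(82))"
```

```text
[613.2 193.4 116. ]
[596.4 182.1 112. ] [626.1 176.6 112. ] -10.491477012331583
block [array([565.4, 234.8,  50. ]), array([654.2, 241.7,  50. ]), array([662.5, 150. ,  50. ]), array([572.2, 144. ,  50. ])]
t 2.15 at [611.6 190.  243.5] [-1.798e+02  1.000e-01  8.190e+01] | cm [0.11 0.06 8.35] rotvec [-0.23  0.07 -0.09] F [ 0.4 -0.9 -0.2] grip 0.0 85.5 q [13. 13. 74.  0. 93. 21.]
```

>>> play_rows --motion '[[[0.2, 0.1, 4, 0, 0, 2], [0.2, 0.1, 8, 0, 0, 2], [0.2, 0.1, 11, 0, 0, 2], [0.2, 0.1, 11, 0, 0, 2], [0.2, 0.1, 11, 0, 0, 2]]]'

```text
time: 2.65
tool_pos: [612.8, 188.5, 136.9]
tcp_rot: [-180.0, 0.0, 79.7]
ft_force: [-0.2, 0.1, 0.8]
finger_gap: 85.1
grip_force: 0.0
```

```bash
python3 -c "
from h import *
delta([612.5,192,63],down(80))"
```

```text
t 2.65 at [612.8 188.5 136.9] [-180.     0.    79.7] | cm [ 0.35 -0.09  7.39] rotvec [-0.04  0.03 -0.33] F [-0.2  0.1  0.8] grip 0.0 85.1 q [13. 16. 82. -0. 82. 23.]
```

>>> play_rows --motion '[[[0.35, -0.1, 2, 0, 0, 0], [0.35, -0.1, 4, 0, 0, 0], [0.35, -0.1, 6, 0, 0, 0], [0.35, -0.1, 7.4, 0, 0, 0], [0.35, -0.1, 7.4, 0, 0, 0]]]'

```text
time: 3.15
tool_pos: [612.5, 192.6, 62.2]
tcp_rot: [-180.0, 0.0, 79.7]
ft_force: [-0.8, -0.3, -0.2]
finger_gap: 85.3
grip_force: 0.0
```

>>> play_rows --motion '[[[0, 0, 0, 0, 0, 0], [0, 0, 0, 0, 0, 0], [0, 0, 0, 0, 0, 0], [0, 0, 0, 0, 0, 0], [0, 0, 0, 0, 0, 0]]]' --jaw 0 --squeeze 80

```text
time: 3.65
tool_pos: [613.4, 193.2, 63.9]
tcp_rot: [179.9, -0.0, 79.7]
ft_force: [-2.7, 0.0, 6.0]
finger_gap: 28.0
grip_force: 79.3
```

>>> play_rows --motion '[[[0, 0, 0, 0, 0, 0], [0, 0, 0, 0, 0, 0], [0, 0, 0, 0, 0, 0], [0, 0, 0, 0, 0, 0], [0, 0, 0, 0, 0, 0]]]'

```text
time: 4.15
tool_pos: [613.4, 193.2, 63.9]
tcp_rot: [179.9, -0.0, 79.7]
ft_force: [-2.5, -0.4, 6.9]
finger_gap: 28.0
grip_force: 79.2
```

>>> play_rows --motion '[[[0, 0, -2, 0, 0, 0], [0, 0, -4, 0, 0, 0], [0, 0, -6, 0, 0, 0], [0, 0, -9, 0, 0, 0], [0, 0, -13, 0, 0, 0]]]'

```text
time: 4.65
tool_pos: [611.0, 192.5, 190.7]
tcp_rot: [-179.7, 0.1, 79.7]
ft_force: [-0.6, -0.1, -3.2]
finger_gap: 27.9
grip_force: 80.0
```

>>> play_rows --motion '[[[0, 0, -2, 0, 0, 0], [0, 0, -3, 0, 0, 0], [0, 0, -3, 0, 0, 0], [0, 0, -3, 0, 0, 0], [0, 0, -3, 0, 0, 0]]]'

```text
time: 5.15
tool_pos: [611.7, 192.7, 219.8]
tcp_rot: [-179.8, 0.1, 79.7]
ft_force: [-0.8, -0.6, -2.1]
finger_gap: 28.1
grip_force: 80.2
```

```bash
python3 - <<'E'
from h import *
n=np.array([-.408*np.cos(np.radians(18.6)),-.408*np.sin(np.radians(18.6)),.913])
# minimal-rotation final orientation, foot estimate
R0=rot([180,0,79.7]);a=np.cross([0,0,1],n);ang=np.arcsin(np.linalg.norm(a))
R=Ro.from_rotvec(a/np.linalg.norm(a)*ang)*R0
foot=np.array([658,-169.5,65])
print(R.as_euler("xyz",degrees=True))
for h in (60,): delta(foot+n*(h+78-20),R)
s=optics.snapshot("wrist");pickle.dump((s,sensors.sense()),open("w2.pkl","wb"))
a=cv2.resize(s["pixels"][150:300,180:330,::-1],(600,600),interpolation=cv2.INTER_CUBIC)
cv2.imwrite("pics/w2.png",a)
E
```

```text
[158.63287565 -11.37205531  81.85221105]
t 5.15 at [611.7 192.7 219.8] [-1.798e+02  1.000e-01  7.970e+01] | cm [-37.13   6.83   4.74] rotvec [-2.128e+01  1.172e+01  1.000e-02] F [-0.8 -0.6 -2.1] grip 80.2 28.1 q [13. 14. 76. -0. 91. 23.]
```

View pics/w2.png

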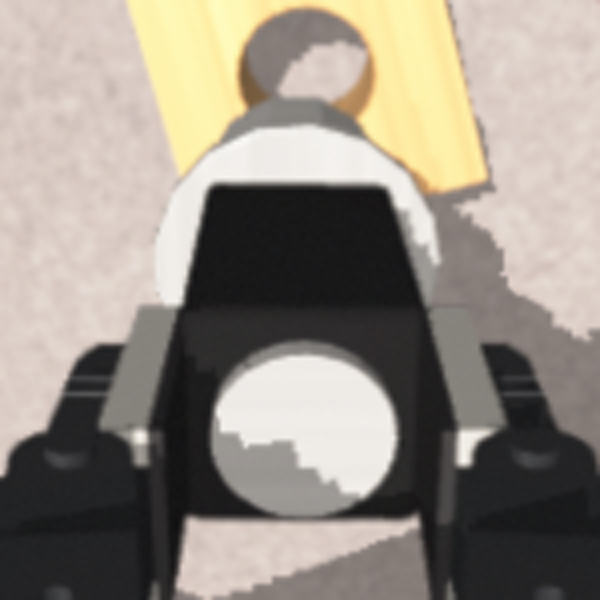

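The wrist crop shows the pusher upright and square between the pads, with the cap centre at (303,430) and the flange edges at (157,245) and (437,245). The hole below is empty.

```bash
cat >> h.py <<'E'
n=np.array([-.4078*np.cos(np.radians(18.6)),-.4078*np.sin(np.radians(18.6)),.9131])
a=np.cross([0,0,1],n);RT=Ro.from_rotvec(a/np.linalg.norm(a)*.42)*rot([180,0,79.7])
foot=np.array([658,-169.5,65.])
E
python3 - <<'E'
from h import *
s,_=pickle.load(open("w2.pkl","rb"))
def tz(x,y,z):
  c,w=wray(s,180+x/4-.4,150+y/4-.4,np.zeros(3),Ro.identity());return (c+w*(z-c[2])/w[2]).round(1)
print(tz(303,430,-52),"flange",tz(157,245,8),tz(437,245,8),tz(300,127,8),"grip top edge",tz(185,308,-48),tz(425,308,-48),tz(185,515,-48),tz(425,518,-48))
print("grip front base",tz(210,186,8),tz(388,186,8))
delta(foot+n*(75+58),RT)
E
```

```text
[  0.3   0.9 -52. ] flange [  3.  -23.3   8. ] [ 3.  23.2  8. ] [23.1  0.4  8. ] grip top edge [ 14.3 -13.1 -48. ] [ 14.4  15.3 -48. ] [-14.4 -14.2 -48. ] [-14.8  16.5 -48. ]
grip front base [ 13.2 -14.3   8. ] [13.2 14.8  8. ]
t 5.2 at [611.7 192.7 219.9] [-1.798e+02  1.000e-01  7.970e+01] | cm [-37.43   6.28   3.38] rotvec [-2.126e+01  1.171e+01  1.000e-02] F [ 0.  -0.6 -3.1] grip 80.2 28.0 q [13. 14. 76. -0. 91. 23.]
```

>>> play_rows --motion '[[[-3, 0.5, 0, -2, 1, 0], [-7, 1.2, 0, -5, 3, 0], [-11.5, 2, 0, -9, 5, 0], [-16, 2.7, 0, -13, 7, 0], [-20.5, 3.4, 0, -17, 9.4, 0]]]'

```text
time: 5.7
tool_pos: [608.9, -16.0, 221.4]
tcp_rot: [162.7, -9.3, 81.2]
ft_force: [1.4, -1.3, -3.1]
finger_gap: 27.8
grip_force: 80.3
```

```bash
python3 -c "
from h import *
delta(foot+n*(75+58),RT)"
```

```text
t 5.7 at [608.9 -16.  221.4] [162.7  -9.3  81.2] | cm [-17.25   2.07   1.4 ] rotvec [-3.96  2.19  0.06] F [ 1.4 -1.3 -3.1] grip 80.3 27.8 q [-13. -11. 103.  11.  71.  -5.]
```

>>> play_rows --motion '[[[-4.5, 0.5, 0.3, -1.5, 0.8, 0], [-9, 1, 0.7, -3, 1.6, 0], [-13, 1.5, 1, -4, 2.2, 0], [-17.2, 2.1, 1.4, -4, 2.2, 0], [-17.2, 2.1, 1.4, -4, 2.2, 0]]]'

```text
time: 6.2
tool_pos: [605.3, -189.9, 184.1]
tcp_rot: [159.0, -11.3, 81.5]
ft_force: [-0.6, 0.5, -2.1]
finger_gap: 28.2
grip_force: 80.3
```

>>> play_rows --motion '[[[0, 0, 0, 0, 0, 0], [0, 0, 0, 0, 0, 0], [0, 0, 0, 0, 0, 0]]]'

```text
time: 6.5
tool_pos: [607.7, -183.8, 187.6]
tcp_rot: [158.7, -11.3, 81.9]
ft_force: [-0.3, 0.0, -1.6]
finger_gap: 28.3
grip_force: 80.3
```

```bash
python3 -c "
from h import *
delta(foot+n*(75+58),RT)
st=sensors.sense();out=[]
d={}
for k,(x,y,w,h) in dict(scene=(190,200,80,60),top=(290,110,60,45),wrist=(150,60,200,150)).items():
  s=optics.snapshot(k);d[k]=s
  out.append(cv2.resize(s['pixels'][y:y+h,x:x+w,::-1],(400,300),interpolation=cv2.INTER_CUBIC))
pickle.dump((d,st),open('n1.pkl','wb'))
out.append(out[2]*0);cv2.imwrite('pics/n1.png',np.vstack([np.hstack(out[:2]),np.hstack(out[2:])]))"
```

```text
t 6.5 at [ 607.7 -183.8  187.6] [158.7 -11.3  81.9] | cm [-0.33 -0.08  0.03] rotvec [-0.09 -0.02  0.08] F [-0.3  0.  -1.6] grip 80.3 28.3 q [-33.  -5. 102.  20.  68. -28.]
```

View pics/n1.png

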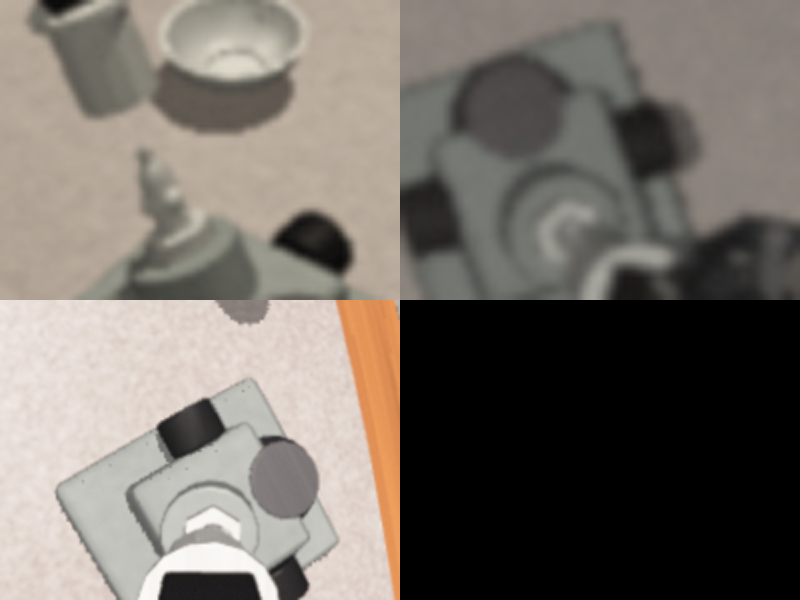

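The scene crop shows the mouth up and to the left of the nipple tip at (143,152). The wrist crop shows plate corners at (250,378), (57,490) and (338,540), the post at (285,480) and the hex around (212,520). Next I'll fit the stand pose from all views.

```bash
python3 - <<'E'
from h import *
np.set_printoptions(precision=1,suppress=True)
(dd,st)=pickle.load(open("n1.pkl","rb"))
p=st["tool_pos"];R=rot(st["tcp_rot"])
W=lambda x,y:wray(dd["wrist"],150+x/2-.25,60+(y-300)/2-.25,p,R)
t2=lambda x,y:ray("top",278+(x-400)/6.25-.42,110+y/6.25-.42); s2=lambda x,y:ray("scene",190+(x-400)/4.706-.4,225+(y-300)/4.6875-.4)
L=dict(post=(62,0,50),c1=(95,65,20),c2=(95,-65,20),c3=(-55,-65,20),c4=(-55,65,20))
L["tip"]=(-52*.4078,0,65+52*.9131)
wr=[(W(285,480),"post"),(W(250,378),"c1"),(W(57,490),"c4"),(W(338,540),"c2")]
to=[(t2(583,100),"post"),(t2(440,100),"c1"),(t2(675,20),"c2"),(t2(775,288),"c3")]
sc=[(s2(680,493),"post"),(s2(537,327),"tip"),(s2(412,522),"c3")]
def fit(o):
    def f(q):
        c,s=np.cos(q[2]),np.sin(q[2]);M=np.array([[c,-s,0],[s,c,0],[0,0,1]])
        return np.concatenate([np.cross(M@L[k]+[q[0],q[1],0]-r[0],r[1]) for r,k in o])
    q=least_squares(f,[658,-169,.32]);return q.x[0],q.x[1],np.degrees(q.x[2]),[round(np.linalg.norm(v),1) for v in q.fun.reshape(-1,3)]
for nme,o in(("w",wr),("t",to),("s",sc),("wt",wr+to),("all",wr+to+sc)): print(nme,fit(o))
# pusher as predicted in scene crop
s=dd["scene"]
def proj(X,x0,y0,f,k="scene"):
    v=dd[k]["mtx"]@(dd[k]["R"]@X+dd[k]["t"]);return ((v[:2]/v[2]-[x0,y0]+.4)*f).round(0)
for off in([0,0,58],[0,0,20]):
  print("scene centre",proj(p+R.apply(off),190,200,5),"silhouette",[proj(p+R.apply(np.array(off)+18*R.inv().apply(v*sg)),190,200,5) for v in [np.cross(R.apply([0,0,1]),s["R"][2])/np.linalg.norm(np.cross(R.apply([0,0,1]),s["R"][2]))] for sg in(1,-1)])
print("tip pred",proj(foot+52*n,190,200,5),"top",proj(foot+10.5*n,290,110,6.667,"top"))
E
```

```text
w (np.float64(659.8062021042158), np.float64(-168.67006872027434), np.float64(19.643217157457318), [np.float64(0.7), np.float64(3.3), np.float64(3.9), np.float64(4.2)])
t (np.float64(658.3661379555175), np.float64(-169.45639132498013), np.float64(18.515715832980263), [np.float64(2.4), np.float64(2.2), np.float64(2.8), np.float64(1.4)])
s (np.float64(663.6282438904915), np.float64(-167.76600232554625), np.float64(19.22071981391681), [np.float64(2.2), np.float64(0.5), np.float64(2.3)])
wt (np.float64(658.8393565623913), np.float64(-169.01933370183863), np.float64(18.96587102888205), [np.float64(1.8), np.float64(2.6), np.float64(4.4), np.float64(4.7), np.float64(2.0), np.float64(3.1), np.float64(3.5), np.float64(0.5)])
all (np.float64(659.8745533929778), np.float64(-168.51190854545354), np.float64(19.041109211745837), [np.float64(0.8), np.float64(3.6), np.float64(3.5), np.float64(4.7), np.float64(1.3), np.float64(3.9), np.float64(4.6), np.float64(1.0), np.float64(1.3), np.float64(3.3), np.float64(5.4)])
scene centre [124.  99.] silhouette [array([162.,  84.]), array([ 85., 113.])]
scene centre [91. 23.] silhouette [array([130.,   8.]), array([52., 38.])]
tip pred [136. 147.] top [171. 236.]
```

```bash
cat >> h.py <<'E'
foot=np.array([660,-168.6,65.])
n=np.array([-.4078*np.cos(np.radians(19)),-.4078*np.sin(np.radians(19)),.9131])
a=np.cross([0,0,1],n);RT=Ro.from_rotvec(a/np.linalg.norm(a)*.42)*rot([180,0,79.7])
E
python3 -c "
from h import *
delta(foot+n*(58+58),RT)"
```

```text
t 6.65 at [ 607.8 -184.1  188. ] [158.7 -11.3  81.9] | cm [-0.23  0.07  1.85] rotvec [0.02 0.14 0.13] F [ 0.1  0.2 -2.4] grip 80.3 28.3 q [-33.  -5. 102.  20.  68. -28.]
```

>>> play_rows --motion '[[[-0.1, 0, 0.5, 0, 0.1, 0.1], [-0.2, 0.1, 1.2, 0, 0.1, 0.1], [-0.2, 0.1, 1.8, 0, 0.1, 0.1], [-0.2, 0.1, 1.8, 0, 0.1, 0.1], [-0.2, 0.1, 1.8, 0, 0.1, 0.1]]]'

```text
time: 7.15
tool_pos: [614.9, -184.7, 170.5]
tcp_rot: [158.8, -11.5, 81.8]
ft_force: [0.0, -0.7, -2.8]
finger_gap: 27.7
grip_force: 80.3
```

```bash
python3 -c "
from h import *
delta(foot+n*(58+58),RT)
st=sensors.sense();out=[]
d={}
for k,(x,y,w,h) in dict(scene=(195,205,40,30),top=(300,120,40,30),wrist=(205,140,100,75)).items():
  s=optics.snapshot(k);d[k]=s
  out.append(cv2.resize(s['pixels'][y:y+h,x:x+w,::-1],(400,300),interpolation=cv2.INTER_CUBIC))
pickle.dump((d,st),open('n2.pkl','wb'))
p=st['tool_pos'];R=rot(st['tcp_rot'])
def proj(X,x0,y0,f,k):
    v=d[k]['mtx']@(d[k]['R']@X+d[k]['t']);return ((v[:2]/v[2]-[x0,y0]+.45)*f).round(0)
print('scene mouth',proj(p+R.apply([0,.3,58]),195,205,10,'scene'),'tip',proj(foot+52*n,195,205,10,'scene'),'foot10',proj(foot+10.5*n,195,205,10,'scene'))
print('top mouth',proj(p+R.apply([0,.3,58]),300,120,10,'top'),'tip',proj(foot+52*n,300,120,10,'top'),'foot10',proj(foot+10.5*n,300,120,10,'top'))
s=d['wrist'];T=np.linalg.inv(s['T_tool_cam'])
def wp(X):
    c=T[:3,:3]@R.inv().apply(X-p)+T[:3,3];r=np.arctan2(np.hypot(*c[:2]),c[2]);u=c[:2]/np.hypot(*c[:2])*r*s['mtx'][0,0]+s['mtx'][:2,2];return ((u-[205,140]+.4)*4).round(0)
e=R.apply([0,1,0])
print('wrist foot10',wp(foot+10.5*n),wp(foot+10.5*n+R.apply([16,0,0])),'axis',wp(p+R.apply([0,.3,105.5])),wp(p+R.apply([0,.3,50])))
out.append(out[2]*0);cv2.imwrite('pics/n2.png',np.vstack([np.hstack(out[:2]),np.hstack(out[2:])]))"
```

```text
t 7.15 at [ 614.9 -184.7  170.5] [158.8 -11.5  81.8] | cm [ 0.08  0.04 -0.01] rotvec [-0.05  0.04 -0.07] F [ 0.  -0.7 -2.8] grip 80.3 27.7 q [-33.  -3. 102.  20.  67. -28.]
scene mouth [217. 227.] tip [230. 248.] foot10 [299. 408.]
top mouth [197. 286.] tip [190. 280.] foot10 [154. 249.]
wrist foot10 [200. 166.] [200. 101.] axis [199. 169.] [199. 233.]
```

View pics/n2.png

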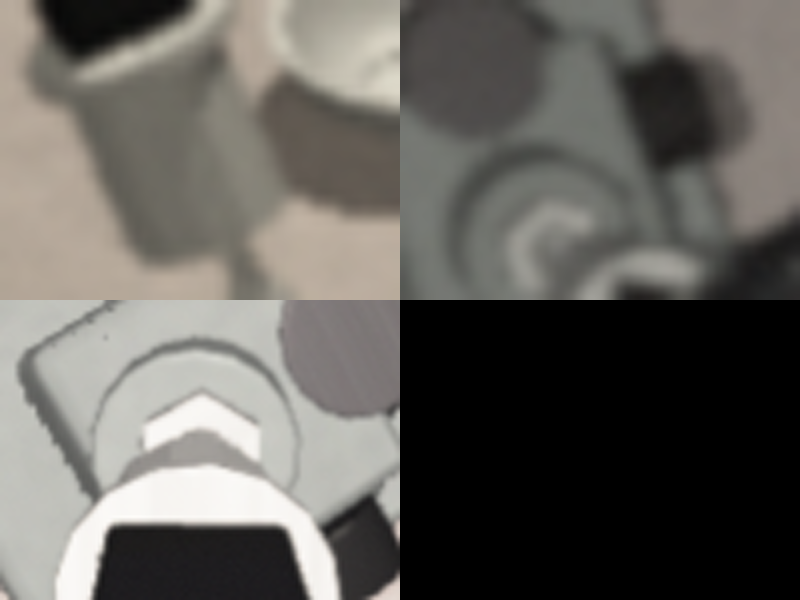

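The wrist crop puts the hex at x=144 to 260 with its top vertex at (203,390). That matches my prediction to within about 1 mm, and the scene view agrees to 2–3 mm. I'll shift slightly and advance.

>>> play_rows --motion '[[[0.15, 0.1, 0, 0, 0, 0], [0.15, 0.1, 0.4, 0, 0, 0], [0.15, 0.1, 0.8, 0, 0, 0], [0.15, 0.1, 1.2, 0, 0, 0], [0.15, 0.1, 1.4, 0, 0, 0]]]'

```text
time: 7.8
tool_pos: [621.4, -181.5, 158.1]
tcp_rot: [158.8, -11.5, 81.8]
ft_force: [0.5, 0.1, -2.6]
finger_gap: 27.8
grip_force: 80.3
```

>>> play_rows --motion '[[[0, 0, 0.2, 0, 0, 0], [0, 0, 0.4, 0, 0, 0], [0, 0, 0.6, 0, 0, 0], [0, 0, 0.6, 0, 0, 0], [0, 0, 0.6, 0, 0, 0]]]'

```text
time: 8.3
tool_pos: [623.9, -181.0, 153.5]
tcp_rot: [158.7, -11.5, 81.8]
ft_force: [0.6, 0.5, -2.9]
finger_gap: 28.1
grip_force: 80.3
```

```bash
cat >> h.py <<'E'
def rep(h):
    s=sensors.sense();R=rot(s["tcp_rot"]);print("Ftool",R.inv().apply(s["ft_force"]-[0,0,-2.4]).round(1),"torque tool",R.inv().apply(s["wrist_torque"]).round(2))
    m=s["tool_pos"]+R.apply([0,.3,58])-foot;print("mouth h",round(m@n,1),"lat tool",R.inv().apply(m-n*(m@n)).round(1))
    delta(foot+n*(h+58),RT)
E
python3 -c "
from h import *
rep(38)"
```

```text
Ftool [0.5 0.2 0.7] torque tool [ 0.36 -0.19 -0.06]
mouth h 38.4 lat tool [0.5 1.4 0. ]
t 8.3 at [ 623.9 -181.   153.5] [158.7 -11.5  81.8] | cm [-0.06 -0.11  0.04] rotvec [ 0.01  0.07 -0.06] F [ 0.6  0.5 -2.9] grip 80.3 28.1 q [-32.  -1. 103.  20.  64. -28.]
```

>>> play_rows --motion '[[[0, 0, 0.2, 0, 0, 0], [0, 0, 0.4, 0, 0, 0], [0, 0, 0.6, 0, 0, 0], [0, 0, 0.8, 0, 0, 0], [0, 0, 0.8, 0, 0, 0]]]'

```text
time: 8.8
tool_pos: [627.0, -179.8, 145.8]
tcp_rot: [158.8, -11.5, 81.8]
ft_force: [0.3, 0.3, -2.2]
finger_gap: 27.3
grip_force: 80.3
```

```bash
python3 -c "
from h import *
rep(30)"
```

```text
Ftool [ 0.3  0.2 -0. ] torque tool [ 0.29 -0.11  0.02]
mouth h 30.0 lat tool [0.6 1.2 0. ]
t 8.8 at [ 627.  -179.8  145.8] [158.8 -11.5  81.8] | cm [-0.06 -0.09 -0.  ] rotvec [-0.01  0.05 -0.07] F [ 0.3  0.3 -2.2] grip 80.3 27.3 q [-32.  -1. 103.  21.  64. -28.]
```

>>> play_rows --motion '[[[0, 0, 0.2, 0, 0, 0], [0, 0, 0.4, 0, 0, 0], [0, 0, 0.6, 0, 0, 0], [0, 0, 0.8, 0, 0, 0], [0, 0, 0.8, 0, 0, 0]]]'

```text
time: 9.3
tool_pos: [630.4, -178.9, 139.2]
tcp_rot: [158.7, -11.5, 81.8]
ft_force: [0.8, 0.9, -0.5]
finger_gap: 28.0
grip_force: 80.4
```

```bash
python3 -c "
from h import *
rep(22)"
```

```text
Ftool [ 1.4  1.3 -1.3] torque tool [-0.02  0.12  0.02]
mouth h 22.5 lat tool [0.7 1.9 0. ]
t 9.3 at [ 630.4 -178.9  139.2] [158.7 -11.5  81.8] | cm [-0.08 -0.15  0.05] rotvec [ 0.05  0.06 -0.06] F [ 0.8  0.9 -0.5] grip 80.4 28.0 q [-31.   0. 103.  21.  63. -28.]
```

Light contact so far; continuing onto the spring.

>>> play_rows --motion '[[[0, 0, 0.2, 0, 0, 0], [0, 0, 0.4, 0, 0, 0], [0, 0, 0.6, 0, 0, 0], [0, 0, 0.6, 0, 0, 0], [0, 0, 0.6, 0, 0, 0]]]'

```text
time: 9.8
tool_pos: [632.4, -178.1, 133.4]
tcp_rot: [158.7, -11.5, 81.8]
ft_force: [1.0, 2.5, -1.2]
finger_gap: 28.0
grip_force: 80.5
```

```bash
python3 -c "
from h import *
rep(16)"
```

```text
Ftool [ 2.9  0.9 -0.4] torque tool [ 0.09  0.22 -0.01]
mouth h 16.3 lat tool [0.5 1.3 0. ]
t 9.8 at [ 632.4 -178.1  133.4] [158.7 -11.5  81.8] | cm [-0.06 -0.1   0.03] rotvec [-0.    0.06 -0.06] F [ 1.   2.5 -1.2] grip 80.5 28.0 q [-31.   1. 103.  21.  62. -28.]
```

>>> play_rows --motion '[[[0.03, 0, 0.1, 0, 0, 0], [0.05, 0, 0.2, 0, 0, 0], [0.05, 0, 0.3, 0, 0, 0], [0.05, 0, 0.3, 0, 0, 0], [0.05, 0, 0.3, 0, 0, 0]]]'

```text
time: 10.3
tool_pos: [633.6, -177.6, 131.1]
tcp_rot: [158.7, -11.4, 81.8]
ft_force: [-4.9, -0.9, 5.0]
finger_gap: 27.7
grip_force: 81.4
```

```bash
python3 -c "
from h import *
rep(13)"
```

```text
Ftool [-0.1 -1.6 -8.7] torque tool [ 0.78 -0.06  0.01]
mouth h 13.7 lat tool [0.7 1.6 0. ]
t 10.3 at [ 633.6 -177.6  131.1] [158.7 -11.4  81.8] | cm [-0.08 -0.13  0.07] rotvec [ 0.02  0.09 -0.05] F [-4.9 -0.9  5. ] grip 81.4 27.7 q [-31.   1. 103.  21.  62. -28.]
```

>>> play_rows --motion '[[[0, 0, 0.1, 0, 0, 0], [0, 0, 0.2, 0, 0, 0], [0, 0, 0.3, 0, 0, 0], [0, 0, 0.3, 0, 0, 0], [0, 0, 0.3, 0, 0, 0]]]' --squeeze 110

```text
time: 10.8
tool_pos: [634.8, -177.3, 128.7]
tcp_rot: [158.7, -11.4, 81.8]
ft_force: [-7.3, 0.4, 7.5]
finger_gap: 27.3
grip_force: 113.1
```

```bash
python3 -c "
from h import *
rep(11)"
```

```text
Ftool [  1.4  -3.2 -11.8] torque tool [ 1.04 -0.04  0.02]
mouth h 11.1 lat tool [0.7 1.8 0. ]
t 10.8 at [ 634.8 -177.3  128.7] [158.7 -11.4  81.8] | cm [-0.08 -0.15  0.01] rotvec [ 0.04  0.1  -0.04] F [-7.3  0.4  7.5] grip 113.1 27.3 q [-31.   1. 103.  21.  62. -28.]
```

>>> play_rows --motion '[[[0, 0, 0.05, 0, 0, 0], [0, 0, 0.1, 0, 0, 0], [0, 0, 0.15, 0, 0, 0], [0, 0, 0.15, 0, 0, 0], [0, 0, 0.15, 0, 0, 0]]]'

```text
time: 11.3
tool_pos: [635.3, -177.3, 128.0]
tcp_rot: [158.7, -11.4, 81.8]
ft_force: [-12.3, -0.6, 13.2]
finger_gap: 27.2
grip_force: 114.0
```

>>> play_rows --motion '[[[0, 0, 0, 0, 0, 0], [0, 0, 0, 0, 0, 0], [0, 0, 0, 0, 0, 0], [0, 0, 0, 0, 0, 0], [0, 0, 0, 0, 0, 0]]]'

```text
time: 11.8
tool_pos: [635.3, -177.3, 128.1]
tcp_rot: [158.7, -11.4, 81.8]
ft_force: [-11.9, -0.8, 13.3]
finger_gap: 27.0
grip_force: 114.0
```

```bash
python3 -c "
from h import *
rep(10.5)
s=optics.snapshot('scene')['pixels'];w=optics.snapshot('wrist')['pixels']
cv2.imwrite('pics/e.png',np.hstack([cv2.resize(a[:,:,::-1],(400,300),interpolation=cv2.INTER_CUBIC) for a in (s[200:275,185:285],w[120:270,155:355])]))"
```

```text
Ftool [  0.6  -5.1 -19. ] torque tool [1.59 0.08 0.04]
mouth h 10.2 lat tool [0.6 2.  0. ]
t 11.8 at [ 635.3 -177.3  128.1] [158.7 -11.4  81.8] | cm [-0.07 -0.17 -0.03] rotvec [ 0.04  0.11 -0.03] F [-11.9  -0.8  13.3] grip 114.0 27.0 q [-31.   1. 103.  21.  61. -28.]
```

View pics/e.png

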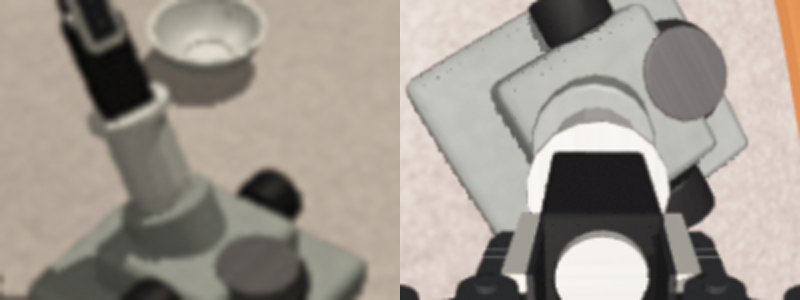

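The pictures show the cup seated down on the hex foot and square. The axial force jumped to 19 N as it bottomed, and the position is steady with the grip holding.

```bash
python3 -c "
from bench import job
print(job.hand_in())"
```

```text
the job is handed in; nothing more can be done
None
```

I handed the job in with the pusher snapped squarely onto the nipple, pushed down to the hex foot (about 19 N along its axis) and still gripped at 114 N; the hand-in returned no verdict.

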